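# Uncover the calibration port of the infusion-pump analyser

### The job

On the bench stand two small cream analysers, each with a round port on top under a dust cover that pivots on one pin: one cover is purple, the other orange. Swing the purple cover aside, counterclockwise as seen from above, until its port is completely uncovered, and leave it open; the orange cover must stay shut.

Things in the scene. Friction and masses are not known exactly. Their poses are not given: they have to be found in the camera images.
- purple_cover (a joint): Angle of the purple dust cover about its upright pin, rad: 0 = shut; grows as it turns counterclockwise seen from above, the only way it opens; end stop at 1.75. Starts at 0 to 0.15. No spring: friction (about 0.7 N at the post) holds it where left. A 5 mm plate: a 52 mm disc centred 48 mm from the pin, on a 20 mm wide arm. Shut, the disc is centred over the port, which is wholly clear from 0.97 on.
- purple_knob (a point): Centre of the top end of the purple grip post: a round upright post, 14 mm in diameter, 34 mm tall, standing on the cover's upper face near its free end, 60 mm from the pin's axis. Its top is 120 mm above the bench, the cover's upper face 86 mm. It can be pinched or pushed. The point moves with the cover.
- purple_pin (a point): Centre of the top of the steel pin head (12 mm across, 89 mm above the bench) on which the purple cover pivots; the pivot axis is vertical through it and fixed. The cream analyser below (150 x 140 mm, fixed to the bench) has a flat top 75 mm above the bench; its port is a steel rim 38 mm across with a black bore, centred 48 mm from the pin.
- orange_cover (a joint): Angle of the orange dust cover on the other, otherwise identical analyser, rad: 0 = shut, grows counterclockwise seen from above. It starts between 0 and 0.1 and is to be left alone.
Things that resemble listed ones, but are neither listed nor needed, are in the scene too. What is shaped like the part that bears purple_cover but turquoise or yellow is not meant. What is shaped like the part that bears orange_cover but pink or turquoise is not meant.

How it is judged (in metres and radians):
At the end, for the whole second after the job is handed in: The purple cover is swung open by at least 0.95 rad (about 54 degrees), so that its port is uncovered, and is at rest; the orange cover is still shut (under 0.25 rad) (value of joint purple_cover above 0.95 rad and velocity of joint purple_cover between -0.05 and 0.05 rad/s and value of joint orange_cover below 0.25 rad); the robot touches nothing.
It fails at once if the orange cover is swung open (0.25 rad or more) (value of joint orange_cover above 0.25 rad).
It also fails if it takes over 32 s, if anything falls off the work surface, if the arm or the gripper's body presses on something with over 40 N, if the wrist force passes 120 N, or if a joint passes its speed limit or range.

### The arm

A 7-joint arm with a two-finger parallel gripper is mounted at the origin on the work surface. World frame = base frame: x ahead of the robot, y to its left, z up, the work surface at z = 0. Lengths are in mm, angles in rad, forces in N, time in s.
With the tool pointing down it reaches from about 350 to 775 mm from the base axis. Payload 3.1 kg.
Tool frame: the origin (TCP) lies at the very end of the fingers, on their centre line; the grasp point (between the pads) lies 19 mm behind it (ctrl.grip_depth is the distance from the TCP to the grasp point, in mm); z points along the fingers, x is the direction in which the jaws open and shut, and the axes are right-handed (so a half turn about z gives the same grasp; the last joint's range is limited). The gripper opens to 85 mm and grips with 20 to 120 N. Pads are 22 mm wide; open, the fingers measure 114 mm over their backs; the gripper's body (76 mm by 85 mm) begins 54 mm behind the grasp point. The pads swing forward as they close: fully open they stand 13 mm farther back than shut.
Start: joints at [-1.348, 0.311, 0.014, 1.512, -0.004, 1.319, -0.027], TCP at [143.916, 530.854, 231.304] pointing down, gripper open.
Joint ranges: [-2.7, 2.7], [-0.3, 1.91], [-1.27, 1.3], [0.12, 2.57], [-1.44, 4.58], [0.2, 2.03], [-3.05, 3.05]. Speed limits (rad/s): [2.79, 2.79, 3.14, 3.14, 3.14, 3.14, 3.14].

### API

Orientations are given as [roll, pitch, yaw] about the fixed x, y, z axes, in that order (R = Rz(yaw) Ry(pitch) Rx(roll)).
In Python, from plant import ctrl, monitor, optics, ticket gives the robot as it stands. The module is installed in compiled form; this text tells all that it offers. Calls block until the motion is done:
- ctrl.goto(position, orientation): joint-space move of the TCP to a pose.
- ctrl.movel(position, rot=None, rate=150, until_force=None): straight line of the TCP; rot=None keeps the orientation; rate is the mean speed in mm/s. With until_force (N) it stops when the force on the tool has changed by that much, and returns True; else False.
- ctrl.move_joints(angles): joint-space move.
- ctrl.command_gripper(opening): finger opening in mm; the grip force is fixed at half the most; returns when the fingers have stopped.
- ctrl.sleep(seconds).
- ctrl.inverse_kinematics(position, orientation): joint angles nearest the present ones, or None.
- monitor.get_obs(): the state.
- optics.camera(name): name is "scene" or "side" or "wrist"; returns (picture, depth): 420x560x3 uint8, red, green, blue; 420x560 float32, mm along the optical axis (not along the pixel's ray), 0 where there is no reading.
- optics.camera_info(name): a dict with "intrinsics" (3x3 intrinsics, pixels), "xyz" and "attitude" of the camera in the world. Camera axes: x right, y down, z forward; pixel columns grow to the right and rows downward; lengths in mm; the calibration is good to about 2 mm. A picture is of the moment at which its call begins: read the wrist's pose just before it. camera_info takes no time and is no camera call; for the wrist camera it gives the pose at the moment of the call.
A pose or a line that the arm cannot do raises ctrl.PlanningError and nothing moves.
- ticket.close_job(): hands the job in, once; it reports no verdict.
The state is a dict: "time": time; "qpos": joint angles; "dq": joint speeds; "joint_torque": joint torques, N m; "eef_pos": TCP position; "ee_rot": TCP orientation; "wrist_force": force on the tool from outside, world axes, zero at the start; "torque": the same for the moment, N m; "grip_width": finger opening in mm.
Only numpy, scipy, OpenCV 4.12 (cv2) and the standard library are available. Lean on these libraries where they do the work, as an engineer would, in place of code of your own. Each camera call takes 0.05 s, during which the arm holds its last target.

## Working session

There is one attempt and no reset: what is moved stays moved. The work goes in short steps, each a Python script; the robot and the scene stay as the last script left them, time stands still between calls to the robot, and variables do not carry over. Pictures are saved under pics/ and viewed, and the job is handed in when it is done.

```bash
mkdir -p pics; ls
python3 - <<'E'
from plant import ctrl, monitor, optics, ticket
import cv2,numpy as np
o=monitor.get_obs();print(o)
for n in ["scene","side"]:
    p,d=optics.camera(n);cv2.imwrite(f"pics/{n}0.png",p[:,:,::-1]);np.savez(f"{n}0.npz",p=p,d=d)
    print(n,optics.camera_info(n))
E
```

```text
pics
{'time': 0.0, 'qpos': array([-1.34771449,  0.31173014,  0.01397213,  1.51307776, -0.00441194,
        1.31921701, -0.0271969 ]), 'dq': array([ 0.00019547,  0.00057911, -0.00238821,  0.00161758, -0.00091563,
        0.00044467,  0.00014526]), 'joint_torque': array([-3.51832867e-06, -3.79918456e+01,  1.45975286e-01, -2.30597502e+01,
        1.21433617e-02,  1.33985377e-02, -2.36913303e-05]), 'eef_pos': array([143.7138566 , 530.11856974, 230.21023149]), 'ee_rot': array([3.14151255e+00, 2.40008848e-03, 1.30611011e+00]), 'wrist_force': array([ 0.28886481, -0.13822914, -0.06443462]), 'torque': array([-0.00384002,  0.0382638 ,  0.00538725]), 'grip_width': 85.29978147259003}
scene {'intrinsics': array([[509.10674685,   0.        , 279.34255563],
       [  0.        , 509.10674685, 213.96320618],
       [  0.        ,   0.        ,   1.        ]]), 'xyz': array([1458.15932368, -296.27987677,  886.40519348]), 'attitude': array([-2.17938017, -0.02050578,  1.1535197 ])}
side {'intrinsics': array([[388.08047375,   0.        , 280.40659098],
       [  0.        , 388.08047375, 202.22247885],
       [  0.        ,   0.        ,   1.        ]]), 'xyz': array([  93.94415784, -667.85848868,  756.13703281]), 'attitude': array([-2.19819885, -0.02404153, -0.37911157])}
```

View pics/scene0.png

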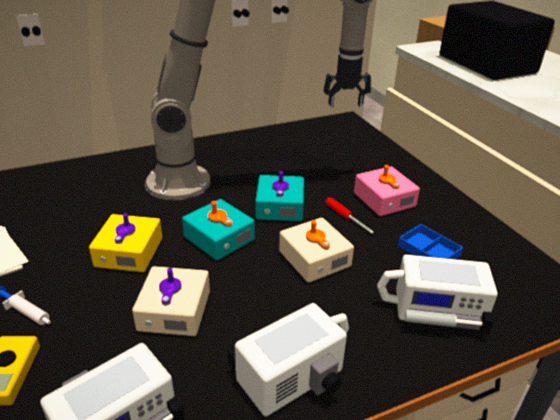

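View pics/side0.png

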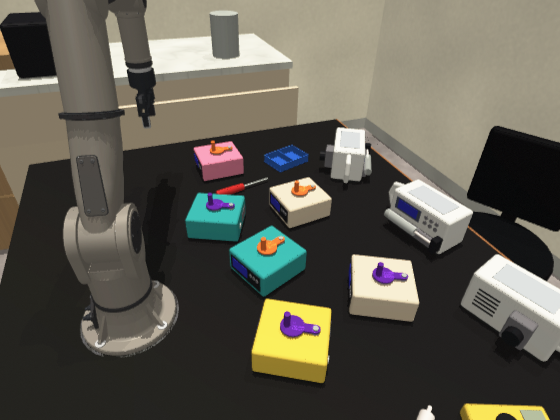

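The cream analyser with the purple cover is at about (170,290) in the scene view and (385,275) in the side view. The orange-on-cream one is at (317,238) and (300,190). Next I locate the purple post, disc and pin in 3D.

```bash
cat > h.py <<'E'
import numpy as np,cv2
from scipy.spatial.transform import Rotation as R
def world(d,info):
    K=info["intrinsics"];v,u=np.mgrid[:d.shape[0],:d.shape[1]]
    P=np.stack([(u-K[0,2])/K[0,0]*d,(v-K[1,2])/K[1,1]*d,d],-1)
    return P@R.from_euler('xyz',info["attitude"]).as_matrix().T+info["xyz"]
def proj(X,info):
    c=(np.atleast_2d(X)-info["xyz"])@R.from_euler('xyz',info["attitude"]).as_matrix();p=c@info["intrinsics"].T
    return p[:,:2]/p[:,2:]
E
python3 - <<'E'
from plant import optics
from h import *
for n,(u0,u1,v0,v1) in {"scene":(130,215,255,340),"side":(345,420,250,322)}.items():
    z=np.load(n+"0.npz");p=z['p'].astype(int);W=world(z['d'],optics.camera_info(n))
    s=np.zeros(p.shape[:2],bool);s[v0:v1,u0:u1]=True;s&=z['d']>0
    pur=s&(p[...,2]>p[...,1]+50)&(p[...,2]>p[...,0]+20)
    Q=W[pur];print(n,pur.sum(),np.percentile(Q[:,2],[1,20,50,80,99]))
    t=Q[Q[:,2]>95];print("post",len(t),t.mean(0),t.min(0),t.max(0))
    t=Q[(Q[:,2]>78)&(Q[:,2]<92)];print("plate",len(t),t.mean(0),t.min(0),t.max(0))
    top=s&~pur&(abs(W[...,2]-75)<5);T=W[top][:,:2]
    print("box",cv2.minAreaRect(T.astype(np.float32)))
    c=cv2.resize(z['p'][v0:v1,u0:u1,::-1],None,fx=7,fy=7,interpolation=cv2.INTER_CUBIC);cv2.imwrite(f"pics/{n}crop.png",c)
E
```

```text
scene 374 [ 81.26044594  85.18941624  86.55573332  88.8514641  121.46182278]
post 44 [ 568.35035546 -156.08875967  111.10981019] [ 559.70577561 -161.35065763   95.04380277] [ 575.06650724 -150.48941518  122.87963762]
plate 322 [ 587.88179622 -165.3055557    86.26940275] [ 553.65398355 -189.74903381   79.39948794] [ 628.86977814 -137.60154261   91.51779752]
box ((581.0427856445312, -159.00311279296875), (140.22305297851562, 152.127197265625), 61.37797164916992)
side 395 [ 37.60192001  82.47414273  84.0003449   86.27899174 118.5346485 ]
post 55 [ 560.09436143 -163.42822656  109.79236638] [ 554.40531434 -168.30424679   96.04876505] [ 568.02036362 -155.44439722  119.55249243]
plate 296 [ 580.56623798 -172.25114584   83.97314378] [ 548.04069287 -194.79404514   80.45114957] [ 626.5581212  -141.36693668   91.95561309]
box ((576.1265869140625, -165.34506225585938), (141.35302734375, 148.0555877685547), 60.45155334472656)
```

View pics/scenecrop.png

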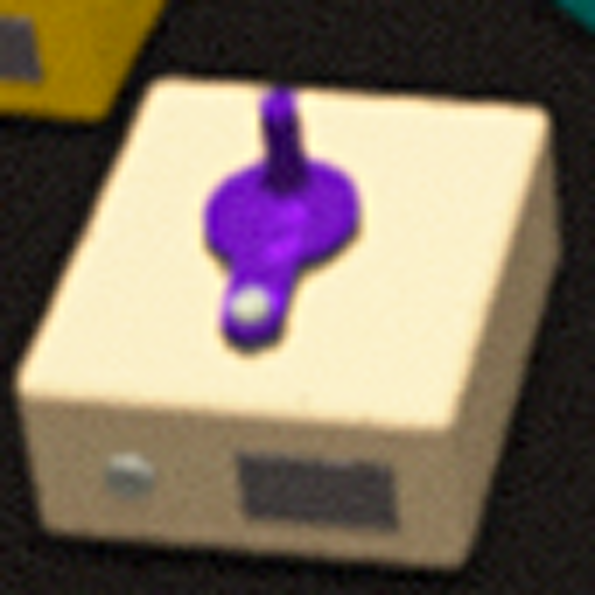

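View pics/sidecrop.png

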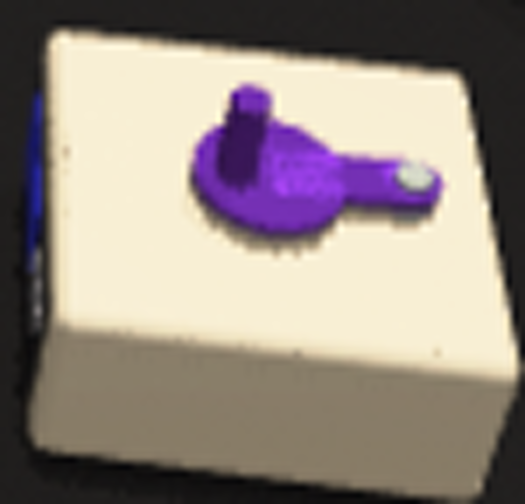

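Both crops are clear. In the scene view the pin head is at (166,298) and the post top at (170,269). In the side view they're at (404,275) and (381,264). I'll intersect those rays with the known heights.

Run:
```python
from plant import optics,ctrl
from h import *
px={"scene":[(130+252/7-.4,255+304/7-.4,89),(130+282/7-.4,255+97/7-.4,120)],"side":[(345+415/7-.4,250+177/7-.4,89),(345+250/7-.4,250+98/7-.4,120)]}
A=[]
for n,L in px.items():
    i=optics.camera_info(n);M=R.from_euler('xyz',i["attitude"]).as_matrix()
    r=[]
    for u,v,z in L:
        d=M@np.linalg.inv(i["intrinsics"])@[u,v,1];r.append(i["xyz"]+d*(z-i["xyz"][2])/d[2])
    print(n,np.round(r,1),np.linalg.norm(r[1][:2]-r[0][:2]));A.append(r)
A=np.mean(A,0);v=A[1]-A[0];print(A,np.hypot(*v[:2]),np.degrees(np.arctan2(v[1],v[0])))
```

```text
scene [[ 619.5 -180.5   89. ]
 [ 562.5 -153.6  120. ]] 63.06008554833699
side [[ 615.2 -188.    89. ]
 [ 561.  -161.4  120. ]] 60.32987460384472
[[ 617.34624853 -184.24106178   89.        ]
 [ 561.74341249 -157.51310177  120.        ]] 61.69326722913727 154.32667692214645
```

Run:
```python
from plant import ctrl, monitor, optics
import cv2,numpy as np
yaw=np.radians(154-270)
for p in [(550,-140,240),(562,-157,98)]: print(ctrl.inverse_kinematics(p,[np.pi,0,yaw]))
print(ctrl.inverse_kinematics((575,-226,98),[np.pi,0,yaw+1.3]))
ctrl.goto([550,-140,240],[np.pi,0,yaw])
i=optics.camera_info("wrist");p,d=optics.camera("wrist")
np.savez("w1.npz",p=p,d=d,**i);cv2.imwrite("pics/w1.png",p[:,:,::-1])
o=monitor.get_obs();print(o["time"],o["eef_pos"],o["ee_rot"],i)
```

```text
[-0.511925    0.52600588  1.12684767  1.47400927 -0.47502198  1.43935104
 -1.40121474]
[-0.46428171  0.73289853  1.12426362  1.63181322 -0.69465455  1.23057329
 -1.219162  ]
[-0.22744979  0.70530628  0.92608644  1.52452335 -0.58716974  1.20900565
  0.07098334]
2.9167 [ 550.36259106 -138.7002359   239.75684807] [ 3.14103687e+00  5.16680666e-04 -2.02223542e+00] {'intrinsics': array([[370.64495954,   0.        , 276.88870225],
       [  0.        , 370.64495954, 207.65612302],
       [  0.        ,   0.        ,   1.        ]]), 'xyz': array([ 614.20100131, -170.10343777,  382.30945063]), 'attitude': array([ 2.85935841e+00,  8.30673226e-04, -2.02245424e+00])}
```

View pics/w1.png

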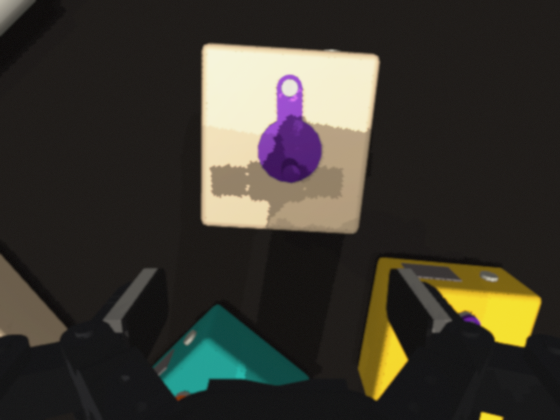

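The wrist view shows the pin head at (289,88), the disc centre at (290,150) and the post top at about (291,172).

Run:
```python
from h import *
z=np.load("w1.npz");M=R.from_euler('xyz',z["attitude"]).as_matrix()
def ray(u,v,h):
    d=M@np.linalg.inv(z["intrinsics"])@[u,v,1];return z["xyz"]+d*(h-z["xyz"][2])/d[2]
a=ray(289.5,88,89);b=ray(290,150,86);c=ray(291,172,120)
print(a,b,c,np.hypot(*(b-a)[:2]),np.hypot(*(c-a)[:2]),[np.degrees(np.arctan2(*(q-a)[1::-1])) for q in(b,c)])
cv2.imwrite("pics/w1c.png",cv2.resize(cv2.convertScaleAbs(z['p'][60:200,230:350,::-1],alpha=2),None,fx=4,fy=4))
```

```text
[ 618.08893827 -182.27894498   89.        ] [ 575.46292393 -162.64395129   86.        ] [ 565.39153858 -157.42671822  120.        ] 46.9309074661795 58.263617369139126 [np.float64(155.26759310940582), np.float64(154.7513167751922)]
```

View pics/w1c.png

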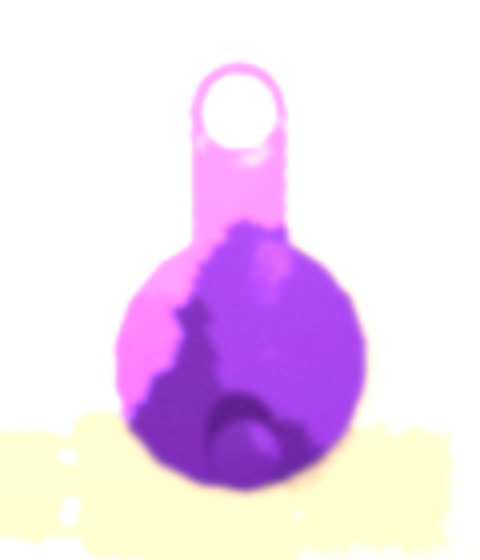

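Run:
```python
from plant import ctrl, monitor, optics
import cv2,numpy as np
pin=np.array([618,-183.]);f0=np.radians(155)
def pose(a,z): 
    f=f0+a; return [*(pin+60*np.array([np.cos(f),np.sin(f)])),z],[np.pi,0,f-1.5*np.pi]
def st(s):
    o=monitor.get_obs();print(s,round(o["time"],2),o["eef_pos"].round(1),o["wrist_force"].round(2),round(o["grip_width"],1))
ctrl.command_gripper(42)
ctrl.movel(*pose(0,150));st("above")
hit=ctrl.movel(*pose(0,98),rate=80,until_force=6);st(f"down {hit}")
if not hit:
    for a in np.arange(.2,1.61,.2):
        h=ctrl.movel(*pose(min(a,1.55),98),rate=60,until_force=12);st(f"{a:.1f} {h}")
        if h: break
i=optics.camera_info("scene");p,d=optics.camera("scene");cv2.imwrite("pics/s2.png",p[:,:,::-1])
p,d=optics.camera("side");cv2.imwrite("pics/sd2.png",p[:,:,::-1])
```

```text
above 4.18 [ 564.1 -158.   150.8] [ 0.46 -0.35  0.15] 42.1
down False 4.98 [ 563.8 -158.    98.2] [0.38 0.35 0.33] 41.5
0.2 False 5.33 [ 560.  -169.3   98.7] [0.32 0.17 0.88] 41.8
0.4 False 5.68 [ 558.3 -180.6   98.2] [-0.44  0.3   0.41] 41.7
0.6 False 6.03 [ 558.9 -192.4   98. ] [-0.59 -1.52  0.28] 42.0
0.8 False 6.38 [ 562.  -204.    97.9] [ 0.22 -0.04  0.42] 42.0
1.0 False 6.73 [ 567.2 -214.7   97.9] [-0.32 -0.21 -0.09] 41.9
1.2 False 7.08 [ 574.5 -224.1   97.9] [-0.92  0.07  0.01] 42.0
1.4 False 7.43 [ 583.6 -231.9   97.9] [ 0.03 -0.58 -0.12] 41.8
1.6 False 7.73 [ 591.3 -236.6   97.9] [ 0.73 -0.61  0.68] 42.1
```

View pics/sd2.png

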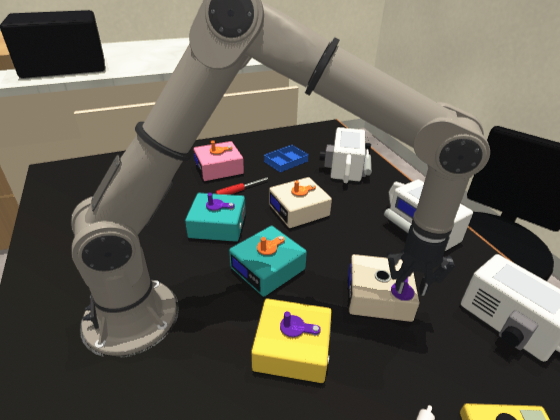

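The side view shows the cover swung, with the port exposed at about (383,276) and the post between the fingers near (400,285). I'll back off slightly, lift clear and check.

Run:
```python
from plant import ctrl, monitor, optics
import cv2,numpy as np
from h import *
pin=np.array([618,-183.]);f0=np.radians(155)
def pose(a,z): 
    f=f0+a; return [*(pin+60*np.array([np.cos(f),np.sin(f)])),z],[np.pi,0,f-1.5*np.pi]
ctrl.movel(*pose(1.35,98),rate=50)
ctrl.movel(*pose(1.35,240),rate=100)
ctrl.movel([540,-120,260])
ctrl.sleep(.5)
o=monitor.get_obs();print(o["time"],o["eef_pos"],o["wrist_force"])
for n in ["scene","side","wrist"]:
    i=optics.camera_info(n);p,d=optics.camera(n);cv2.imwrite(f"pics/{n}3.png",p[:,:,::-1])
    W=world(d,i);q=p.astype(int);m=(d>0)&(q[...,2]>q[...,1]+50)&(q[...,2]>q[...,0]+20)&(np.hypot(W[...,0]-618,W[...,1]+183)<95)
    for lo,hi in((96,125),(80,93)):
        Q=W[m&(W[...,2]>lo)&(W[...,2]<hi)]
        if len(Q): c=Q.mean(0)[:2];print(n,lo,len(Q),c,"theta~",(np.arctan2(*(c-pin)[::-1])-f0)%(2*np.pi))
a=cv2.imread("pics/scene3.png");b=cv2.imread("pics/side3.png")
cv2.imwrite("pics/c3.png",np.hstack([cv2.resize(a[180:340,110:370],(400,246)),cv2.resize(b[170:330,230:430],(308,246))]))
```

```text
11.2417 [ 539.99318527 -120.18893768  259.92355699] [ 0.829673   -0.6165504  -0.39841678]
scene 96 71 [ 584.38363996 -227.86763933] theta~ 1.3641179633433804
scene 80 360 [ 597.84615334 -212.4050174 ] theta~ 1.4062768376782238
side 96 69 [ 576.66369386 -234.6728969 ] theta~ 1.3324114328395176
side 80 302 [ 588.38075005 -219.06223529] theta~ 1.3195120341934548
wrist 96 395 [ 580.50500057 -225.31191087] theta~ 1.2820144151328172
wrist 80 2635 [ 594.20372956 -210.17220512] theta~ 1.287869607797254
```

View pics/c3.png

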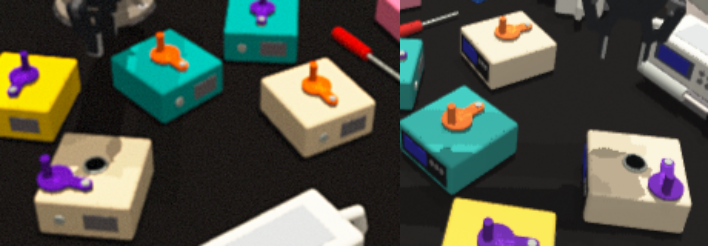

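View pics/wrist3.png

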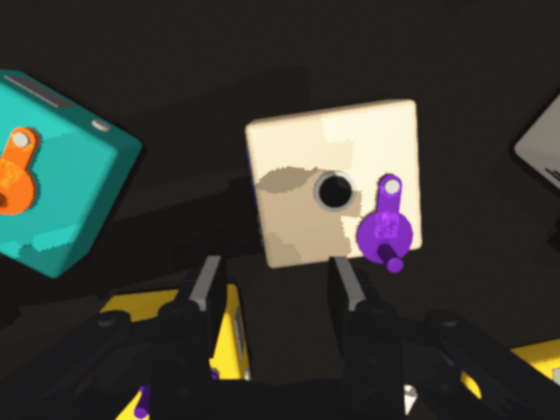

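The port at (334,190) in the wrist view is fully clear. The purple cover is about 1.3 rad open, the orange one hasn't moved, and the gripper is free.

```bash
python3 -c "
from plant import ticket
print(ticket.close_job())"
```

```text
the job is handed in; nothing more can be done
None
```

The purple cover is swung open counterclockwise and its port is completely uncovered; I've handed the job in at about 11.4 s on the robot's clock.

I located the pin and grip post in all three cameras. Then I lowered the half-open jaws around the post, swept it round the pin, backed off and lifted clear.

- **Purple cover:** the final pictures put it about 1.3 rad past its starting angle. The three cameras gave 1.28 to 1.41, and at least 0.95 was needed. The wrist view shows the whole port rim clear.
- **Orange cover:** it looks still shut in both the scene and side views, though I did not measure its angle. The arm never came near it.
- **Contact:** measured wrist force stayed under 2 N during the sweep. At the end the gripper was about 260 mm above the bench, touching nothing.
- **Disagreement between cameras:** the scene and side views differed by 4 to 9 mm on where the pin and post were. The wrist camera's position fell close to their average, so I used that, and the jaw clearance covered the difference.

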